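# Unhook and sort the market hangers, then log the batch

## Robot

A 6-joint arm with a two-finger parallel gripper is mounted at the origin on the work surface. World frame = base frame: x ahead of the robot, y to its left, z up, the work surface at z = 0. Lengths are in m, angles in degrees, forces in N, time in s.
With the tool pointing down it reaches from about 0.325 to 0.85 m from the base axis. Payload 15.5 kg.
Tool frame: the origin (TCP) lies midway between the tips of the shut fingers; the grasp point (between the pads) lies 19 mm behind it; z points along the fingers, y is the line along which they close (so a half turn about z gives the same grasp; the last joint's range is limited). The gripper opens to 91 mm and grips with 3 to 60 N. Pads are 32 mm wide; open, the fingers measure 118 mm over their backs; the gripper's body (76 mm by 178 mm) begins 60 mm behind the grasp point.
Start: joints at [68.211, 28.281, 77.091, -0, 74.628, -5.472], TCP at [0.176, 0.6, 0.214] pointing down, gripper open.
Joint ranges: [-166.48, 166.48], [-47.26, 123.95], [12.59, 153.08], [-70.14, 250.14], [6.76, 159.57], [-176.63, 176.63]. Speed limits (degrees/s): [108.29, 108.29, 147.25, 172.46, 172.46, 172.46].

## Interface

Orientations are given as a 3x3 rotation matrix whose columns are the frame's x, y, z axes.
In Python, from bench import ctrl gives the robot as it stands. The module is installed in compiled form; this text tells all that it offers. Calls block until the motion is done:
- ctrl.goto(position, orientation): joint-space move of the TCP to a pose.
- ctrl.move_l(position, vel=0.15, ori=None, contact_N=None): straight line of the TCP; ori=None keeps the orientation; vel is the mean speed in m/s. With contact_N (N) it stops when the force on the tool has changed by that much, and returns True; else False.
- ctrl.movej(angles): joint-space move.
- ctrl.command_gripper(opening): opening from 0.0 (shut) to 1.0 (fully open); the grip force is fixed at half the most; returns when the fingers have stopped.
- ctrl.sleep(seconds).
- ctrl.ik(position, orientation): joint angles nearest the present ones, or None.
- ctrl.read_camera(name): name is "side" or "top"; returns the picture (400x640x3 uint8, blue, green, red); there is no depth.
- ctrl.camera_params(name): a dict with "fx", "fy", "cx", "cy" (pixels), "D" ([k1, k2, p1, p2, k3] as OpenCV has them; the pictures are not rectified), "pose" (4x4, takes a point from camera to world coordinates). Camera axes: x right, y up, looking along -z (the intrinsics and any distortion apply to the point x, -y, -z); pixel columns grow to the right and rows downward; lengths in m; the calibration is good to about 2 mm. A picture is of the moment at which its call begins. camera_params takes no time and is no camera call.
A pose or a line that the arm cannot do raises ctrl.MotionError and nothing moves.
- ctrl.sign_off(): hands the job in; it is judged then, once.
Readings, each from a call of its own:
- ctrl.current_t(): time.
- ctrl.current_q(): joint angles.
- ctrl.current_dq(): joint speeds.
- ctrl.current_effort(): joint torques, N m.
- ctrl.current_tool_pos(): TCP position.
- ctrl.current_eef_rot(): TCP orientation.
- ctrl.current_contact_force(): force on the tool from outside, world axes, zero at the start.
- ctrl.current_wrist_torque(): the same for the moment, N m.
- ctrl.current_grip_width(): opening from 0.0 (shut) to 1.0 (fully open).
- ctrl.current_grasp_force(): force on a finger pad.
Only numpy, scipy, OpenCV 4.12 (cv2) and the standard library are available. Lean on these libraries where they do the work, as an engineer would, in place of code of your own. Each camera call takes 0.05 s, during which the arm holds its last target. There are 200 camera calls.

## Task

The hangers from the market stall came back with steel S-hooks still caught in the loops of the shackles. Unhook them all and lay every hook in the blue tray and every shackle in the orange tray. Then log the batch: hold the tally counter, push its red end button against the upright steel bench stop until it clicks, and lay the counter back on its cork mat, without knocking over the jars, bottles or twine.

Things in the scene. Friction and masses are not known exactly. Their poses are not given: they have to be found in the camera images.
- hook_1: Steel S-hook (6 mm round bar bent in its x-z plane) with a blue sleeve in the middle; 119 mm long, 120 g; may be absent. Origin: middle of the sleeve's underside; x along the sleeve to the big hook, z up. Sleeve 46 (x) by 22 (y) by 28 (z) mm. Small hook at the other end: out at z = 4 to x = -40, up to z = 24, back to x = -30 mm. It starts caught in a shackle's loop
- hook_1_bar (a point): Middle of the upright bar of its big hook, at x = 73, z = 14 mm of the hook's frame. The shank leaves the sleeve at z = 24 mm and runs to this bar; the bar goes down to z = 4 mm, whence the tip runs back towards the sleeve, ending at x = 46 mm. At the start this bar stands inside a loop, tip under and shank over the loop's outer bar, 4 mm free each way
- hook_2: Steel S-hook (6 mm round bar bent in its x-z plane) with a blue sleeve in the middle; 119 mm long, 120 g; may be absent. Origin: middle of the sleeve's underside; x along the sleeve to the big hook, z up. Sleeve 46 (x) by 22 (y) by 28 (z) mm. Small hook at the other end: out at z = 4 to x = -40, up to z = 24, back to x = -30 mm. It starts caught in a shackle's loop
- hook_2_bar (a point): Middle of the upright bar of its big hook, at x = 73, z = 14 mm of the hook's frame. The shank leaves the sleeve at z = 24 mm and runs to this bar; the bar goes down to z = 4 mm, whence the tip runs back towards the sleeve, ending at x = 46 mm. At the start this bar stands inside a loop, tip under and shank over the loop's outer bar, 4 mm free each way
- hook_3: Steel S-hook (6 mm round bar bent in its x-z plane) with a blue sleeve in the middle; 119 mm long, 120 g; may be absent. Origin: middle of the sleeve's underside; x along the sleeve to the big hook, z up. Sleeve 46 (x) by 22 (y) by 28 (z) mm. Small hook at the other end: out at z = 4 to x = -40, up to z = 24, back to x = -30 mm. It starts caught in a shackle's loop
- hook_3_bar (a point): Middle of the upright bar of its big hook, at x = 73, z = 14 mm of the hook's frame. The shank leaves the sleeve at z = 24 mm and runs to this bar; the bar goes down to z = 4 mm, whence the tip runs back towards the sleeve, ending at x = 46 mm. At the start this bar stands inside a loop, tip under and shank over the loop's outer bar, 4 mm free each way
- shackle_1: Shackle: orange grip 44 (x) by 20 (y) by 28 (z) mm with a wide steel loop; 160 g. Origin: middle of the grip's underside; x along the grip to the loop, z up. The loop is a closed rectangle of 6 mm round bar, level at z = 14 mm: opening x from 28 to 50 mm, y from -30 to 30 mm; outer bar's centre line x = 53 mm, outside 72 mm wide. May have no hook in it
- shackle_2: Shackle: orange grip 44 (x) by 20 (y) by 28 (z) mm with a wide steel loop; 160 g. Origin: middle of the grip's underside; x along the grip to the loop, z up. The loop is a closed rectangle of 6 mm round bar, level at z = 14 mm: opening x from 28 to 50 mm, y from -30 to 30 mm; outer bar's centre line x = 53 mm, outside 72 mm wide. May have no hook in it
- shackle_3: Shackle: orange grip 44 (x) by 20 (y) by 28 (z) mm with a wide steel loop; 160 g. Origin: middle of the grip's underside; x along the grip to the loop, z up. The loop is a closed rectangle of 6 mm round bar, level at z = 14 mm: opening x from 28 to 50 mm, y from -30 to 30 mm; outer bar's centre line x = 53 mm, outside 72 mm wide. May have no hook in it
- shackle_1_loop (a point): Middle of shackle_1's opening (x = 39, z = 14 mm; alike on the others). The opening is too short for a hook's tip to clear the outer bar while hook and shackle are in line; with the hook turned 65 to 90 degrees either way about its upright bar, the tip (30 mm with the bar) lies wholly in the opening and the hook lifts straight out
- tray_hooks: Blue open tray fixed to the table, 180 (x) by 150 (y) by 34 mm high, 4 mm walls, floor 4 mm thick. Origin: middle of its underside, z up. For the hooks
- tray_shackles: Orange open tray fixed to the table, 180 (x) by 150 (y) by 34 mm high, 4 mm walls, floor 4 mm thick. Origin: middle of its underside, z up. For the shackles
- tally: Black hand tally counter, a box 90 (x) by 28 (y) by 30 (z) mm, lying on the cork mat at the start; 110 g. Origin: middle of its underside; x points towards its red end button, z up
- tally_button (a joint): travel of the tally's end button: 0 out, 0.007 m fully in; sprung, about 1.2 N to start and 5.5 N when fully in; it clicks at 0.005 m
- tally_tip (a point): middle of the button's outer face, 56 mm from the tally's origin along x and 15 mm above its underside when the button is out; the button is 18 mm across
- stop: Steel bench stop fixed to the table: an upright plate 30 (x) by 60 (y) by 66 mm high on a low foot. Origin: middle of the plate's underside; its -x face is flat, bare and turned roughly to the robot, 15 mm from the origin (the foot, 6 mm thick, reaches 35 mm from the origin on that side)
- mat: Cork mat fixed to the table, 110 (x) by 75 (y) by 3 mm thick, the tally's place. Origin: middle of its underside
- jar_1: Filled gift jar with a gold lid, 68 mm across, 83 mm high, standing; origin in the middle of its underside. Not part of the job
- jar_2: Filled gift jar with a gold lid, 68 mm across, 83 mm high, standing; origin in the middle of its underside. Not part of the job
- jar_3: Filled gift jar with a gold lid, 68 mm across, 83 mm high, standing; origin in the middle of its underside. Not part of the job
- vial_1: Little corked bottle, 44 mm across, 112 mm high, standing; origin in the middle of its underside. Not part of the job
- vial_2: Little corked bottle, 44 mm across, 112 mm high, standing; origin in the middle of its underside. Not part of the job
- twine: Standing spool of twine, 60 mm across, 78 mm high; origin in the middle of its underside. Not part of the job
Things that resemble listed ones, but are neither listed nor needed, are in the scene too. What is shaped like the shackle_3 but black or purple is not meant.

How it is judged:
By the outcome, as a careful person would: the job done as asked, in the order asked, and still so for the second after the job is handed in, with the robot touching nothing.
Of hook_1, hook_2, hook_3 only 1 to 3 are there at a start; the rules pass over those that are not, and their reading is None.
At some moment in a run one of tally, shackle_1, shackle_2, shackle_3 may be knocked a few centimetres aside while the robot is not near it.
Once in a run the grip may slacken for a moment while it holds something.
It also fails if it takes over 210 s, if anything falls off the work surface, if the arm or the gripper's body presses on something with over 40 N, if the wrist force passes 120 N, or if a joint passes its speed limit or range.

## Working session

There is one attempt and no reset: what is moved stays moved. The work goes in short steps, each a Python script; the robot and the scene stay as the last script left them, time stands still between calls to the robot, and variables do not carry over. Pictures are saved under pics/ and viewed, at most 14 in all, crops included, and the job is handed in when it is done.

```bash
mkdir -p pics; ls; python3 - <<'E'
from bench import ctrl
import cv2
for n in("top","side"):
    cv2.imwrite(f"pics/{n}0.png",ctrl.read_camera(n)); print(n,ctrl.camera_params(n))
print(ctrl.current_t())
E
```

```text
pics
top {'fx': 368.9264676612848, 'fy': 368.9264676612848, 'cx': 319.5046177057942, 'cy': 198.9402920639533, 'D': array([-0.07871358,  0.        ,  0.        ,  0.        ,  0.        ]), 'pose': array([[-0.00335128,  0.99562708, -0.09335681,  0.4235447 ],
       [-0.99989293, -0.00200647,  0.01449517, -0.00574986],
       [ 0.01424447,  0.09339539,  0.9955272 ,  1.0260897 ],
       [ 0.        ,  0.        ,  0.        ,  1.        ]])}
side {'fx': 419.12675328827, 'fy': 419.12675328827, 'cx': 319.10176510128633, 'cy': 196.38039845803118, 'D': array([0.03201321, 0.        , 0.        , 0.        , 0.        ]), 'pose': array([[ 0.88403947,  0.33002138, -0.33099866,  0.11259633],
       [-0.46734723,  0.63591096, -0.6141692 , -0.74550213],
       [ 0.00779671,  0.69764112,  0.71640497,  0.90681876],
       [ 0.        ,  0.        ,  0.        ,  1.        ]])}
0.1
```

View pics/top0.png

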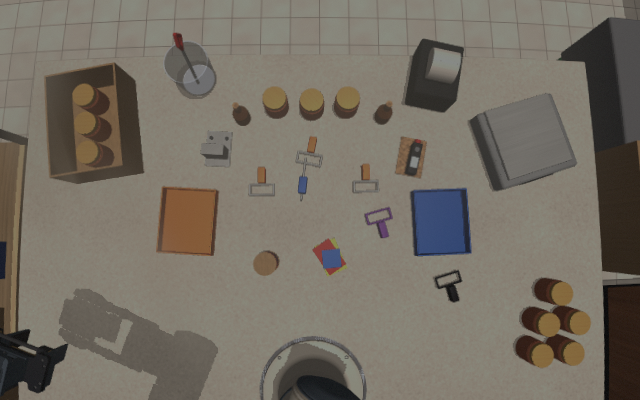

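View pics/side0.png

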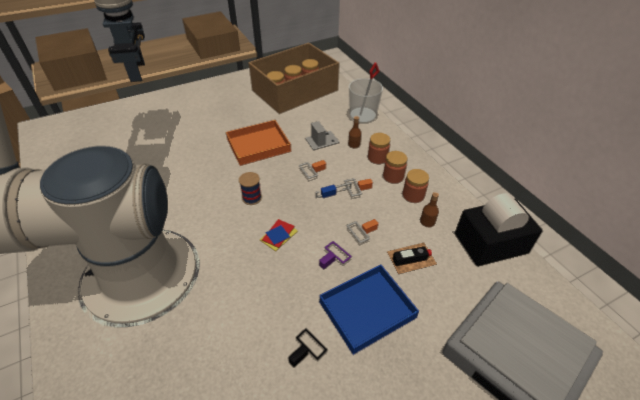

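The top view shows one hook (blue sleeve at 303,185) in the middle shackle (grip at 312,144). Two empty shackles sit at (262,175) and (365,171), the tally at (413,158) and the stop at (215,146). The orange tray is at (189,221) and the blue tray at (441,222). Next I'll measure these.

```bash
cat > h.py <<'E'
from bench import ctrl
import cv2, numpy as np
def ray(n,px):
    p=ctrl.camera_params(n); K=np.array([[p['fx'],0,p['cx']],[0,p['fy'],p['cy']],[0,0,1]])
    u=cv2.undistortPoints(np.array(px,float).reshape(-1,1,2),K,p['D']).reshape(-1,2)
    d=np.c_[u[:,0],-u[:,1],-np.ones(len(u))]@p['pose'][:3,:3].T
    return p['pose'][:3,3],d
def plane(n,px,z):
    o,d=ray(n,px); return (o+d*((z-o[2])/d[:,2])[:,None])[:,:2]
def blobs(im,lo,hi,box,amin=15):
    """colour blobs in box(x0,y0,x1,y1): contours"""
    m=cv2.inRange(cv2.cvtColor(im,cv2.COLOR_BGR2HSV),lo,hi); k=np.zeros_like(m); x0,y0,x1,y1=box; k[y0:y1,x0:x1]=255
    c,_=cv2.findContours(m&k,cv2.RETR_EXTERNAL,cv2.CHAIN_APPROX_NONE)
    return [i for i in c if cv2.contourArea(i)>=amin]
def rect(n,c,z):
    """centre, long-axis angle (deg), sides of contour cast on plane z"""
    (c0,s,a)=cv2.minAreaRect(plane(n,c.reshape(-1,2),z).astype(np.float32)*1000)
    if s[0]<s[1]: a+=90; s=s[::-1]
    return np.round(np.array(c0)/1000,4),round((a+90)%180-90,1),np.round(s)
def down(yaw):
    """tool pointing down, fingers close along world direction yaw (deg)"""
    yaw=(yaw)%180
    if yaw>90+45: yaw-=180
    t=np.radians(yaw); y=np.array([np.cos(t),np.sin(t),0]); z=np.array([0,0,-1.])
    return np.c_[np.cross(y,z),y,z]
ORA=((5,150,90),(16,255,255)); BLU=((105,130,60),(125,255,255))
E
python3 - <<'E'
from h import *
im=cv2.imread("pics/top0.png")
for nm,col,box,z in [("shk",ORA,(240,130,380,190),.028),("hook",BLU,(280,160,330,205),.028),("trS",ORA,(140,170,235,270),.034),("trH",BLU,(400,170,490,270),.034)]:
    for c in blobs(im,*col,box): print(nm,cv2.contourArea(c),*rect("top",c,z))
cv2.imwrite("pics/c.png",cv2.hconcat([cv2.resize(im[125:205,240:340],None,fx=4,fy=4,interpolation=3),cv2.resize(im[125:205,340:440],None,fx=4,fy=4,interpolation=3)]))
cv2.imwrite("pics/d.png",cv2.resize(im[120:180,185:245],None,fx=8,fy=8,interpolation=3))
E
```

```text
trH 1710.0 [ 0.4415 -0.3453] 2.5 [148. 131.]
```

View pics/c.png

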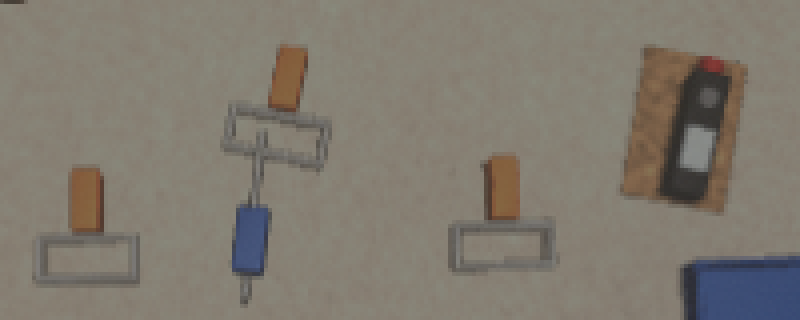

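View pics/d.png

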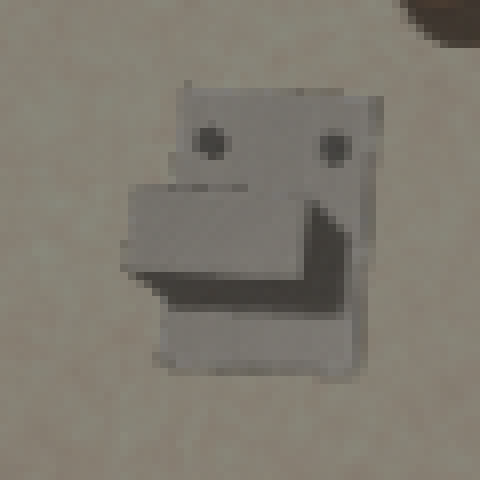

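The crops show the hook's bar inside the middle shackle's loop. The tally lies on its mat with the button facing +x, and the stop's plate face points roughly to -x. The colour thresholds need tuning.

```bash
sed -i 's/^ORA.*/ORA=((4,120,60),(18,255,255)); BLU=((100,100,40),(130,255,255)); RED=((170,140,60),(180,255,255)); BLK=((0,0,0),(180,255,50))/' h.py
python3 - <<'E'
from h import *
im=cv2.imread("pics/top0.png"); hs=cv2.cvtColor(im,cv2.COLOR_BGR2HSV)
for p in [(312,142),(302,185),(189,221),(262,174),(418,141),(411,171),(417,149)]: print(p,hs[p[1],p[0]])
for nm,col,box,z in [("shk",ORA,(240,130,380,190),.028),("hook",BLU,(280,160,330,205),.028),("trS",ORA,(140,170,235,270),.034),("trH",BLU,(400,170,490,270),.034),("btn",RED,(400,130,440,180),.02),("tal",BLK,(400,136,428,176),.03)]:
    for c in blobs(im,*col,box,4): print(nm,cv2.contourArea(c),*rect("top",c,z))
# loop corners (outer), from crop c: centre-lines, z=.014+.003
C=lambda l,ox:[(ox+x/4-.375,125+y/4-.375) for x,y in l]
P=lambda l,z,ox=240:np.round(plane("top",C(l,ox),z),4).tolist()
print("loopL",P([(37,234),(138,236),(138,283),(35,283)],.017))
print("loopM",P([(230,103),(329,122),(321,167),(223,150)],.017))
print("loopR",P([(452,222),(553,220),(553,266),(451,270)],.017))
print("bar",P([(261,135)],.027),"smalltip",P([(244,302)],.024))
print("mat",P([(643,46),(746,66),(722,213),(621,193)],.003))
print("tally top",P([(693,68),(728,74),(698,201),(661,194)],.03),"btn",P([(712,61)],.02))
S=lambda l,z:np.round(plane("top",[(185+x/8-.44,120+y/8-.44) for x,y in l],z),4).tolist()
print("stop top",S([(128,185),(305,185),(303,279),(125,271)],.066),"foot",S([(185,90),(380,96),(355,375),(160,365)],.006))
print("trS",np.round(plane("top",[(162,187),(217,188),(216,254),(158,254)],.034),3).tolist())
E
```

```text
(312, 142) [ 15 139 132]
(302, 185) [111 111 119]
(189, 221) [ 13 148 131]
(262, 174) [ 15 135 132]
(418, 141) [  2 149 130]
(411, 171) [12 22 59]
(417, 149) [12 14 92]
shk 83.5 [0.5833 0.1395] 0.7 [39. 16.]
shk 76.5 [ 0.5913 -0.1473] 3.5 [40. 18.]
shk 84.5 [0.6692 0.0014] -11.2 [42. 19.]
hook 85.0 [0.5574 0.0271] -6.3 [41. 19.]
trS 3105.5 [0.4585 0.3397] -1.8 [181. 149.]
trH 2975.5 [ 0.4541 -0.3534] 2.3 [176. 150.]
tal 5.0 [ 0.5898 -0.2664] 50.8 [24.  9.]
loopL [[0.5624, 0.1743], [0.5608, 0.1045], [0.5283, 0.1043], [0.5284, 0.1752]]
loopM [[0.6541, 0.0414], [0.6406, -0.0274], [0.6088, -0.0218], [0.6209, 0.0462]]
loopR [[0.5703, -0.1123], [0.5717, -0.1825], [0.5396, -0.1819], [0.5369, -0.1112]]
bar [[0.6294, 0.0196]] smalltip [[0.5144, 0.0311]]
mat [[0.6993, -0.2524], [0.6852, -0.3266], [0.5788, -0.3056], [0.593, -0.2337]]
tally top [[0.6766, -0.2806], [0.6725, -0.3052], [0.583, -0.2811], [0.5878, -0.2555]] btn [[0.6843, -0.2971]]
stop top [[0.6649, 0.297], [0.6645, 0.2375], [0.6326, 0.2373], [0.6357, 0.2971]] foot [[0.7144, 0.2967], [0.7117, 0.2268], [0.6113, 0.2333], [0.6152, 0.3024]]
trS [[0.55, 0.41], [0.547, 0.258], [0.369, 0.257], [0.368, 0.415]]
```

```bash
cat >> h.py <<'E'
def opts(pos,yaw):
    """feasible (orientation) of both half turns, best q6 margin first"""
    out=[]
    for k in(0,180):
        t=np.radians(yaw+k); y=np.array([np.cos(t),np.sin(t),0]); z=np.array([0,0,-1.]); R=np.c_[np.cross(y,z),y,z]
        q=ctrl.ik(pos,R)
        if q is not None: out.append((abs(q[5]),k,R))
    return sorted(out,key=lambda a:a[0])
def rotz(d):
    return cv2.Rodrigues(np.array([0,0,np.radians(d)]))[0]
def stat(s=""):
    print(s,"t%.1f"%ctrl.current_t(),"w%.3f"%(ctrl.current_grip_width()*91),"gf%.1f"%ctrl.current_grasp_force(),"F",np.round(ctrl.current_contact_force(),1),"tcp",np.round(ctrl.current_tool_pos(),3))
E
python3 - <<'E'
from h import *
hk=np.array([.5574,.0271]); a=-6.
for p,y in [((.557,.027,.005),84),((.61,-.06,.005),163)]:
    print([(round(o[0]),o[1]) for o in opts(p,y)])
bar0=hk+.073*np.array([np.cos(np.radians(a)),np.sin(np.radians(a))]); bar1=np.array([.633,.0133])
# choose start half turn with feasible whole arc
best=None
for m,k,R in opts((*hk,.005),a+90):
    e=[o for o in opts((*(bar1-.073*np.array([np.cos(np.radians(73)),np.sin(np.radians(73))])),.005),73+90) if o[1]==k]
    if e and (best is None or max(m,e[0][0])<best[0]): best=(max(m,e[0][0]),R)
print(best[0],bar0); R=best[1]
ctrl.command_gripper(.6)
ctrl.goto((*hk,.10),R); print(np.round(ctrl.current_q(),1))
ctrl.move_l((*hk,.005),vel=.1,contact_N=15); stat("down")
ctrl.command_gripper(0); stat("grip")
z=ctrl.current_tool_pos()[2]+.001
n=8
for i in range(1,n+1):
    th=a+79*i/n; b=bar0+(bar1-bar0)*i/n; t=np.radians(th)
    ctrl.move_l((*(b-.073*np.array([np.cos(t),np.sin(t)])),z),vel=.05,ori=rotz(79*i/n)@R)
    stat(i)
print(np.round(ctrl.current_q(),1))
cv2.imwrite("pics/t1.png",ctrl.read_camera("top")[100:220,240:400]); cv2.imwrite("pics/s1.png",ctrl.read_camera("side")[120:260,280:440])
im=[cv2.resize(cv2.imread(f"pics/{f}1.png"),(400,350),interpolation=3) for f in"ts"]; cv2.imwrite("pics/b1.png",cv2.hconcat(im))
E
```

```text
[(87, 0), (93, 180)]
[(6, 180), (174, 0)]
92.65263155938703 [0.6300001  0.01946942]
[-3.3 30.9 93.9  0.  55.2 92.6]
down t4.4 w54.871 gf0.0 F [-0.3 -0.5 -0.8] tcp [0.558 0.027 0.006]
grip t5.0 w21.670 gf30.0 F [-0.2  0.2  4.3] tcp [0.557 0.027 0.005]
1 t5.4 w21.886 gf30.0 F [ 0.3 -0.1 -1.7] tcp [0.557 0.014 0.006]
2 t5.8 w21.753 gf30.0 F [ 0.1  0.1 -1.2] tcp [0.56  0.001 0.006]
3 t6.2 w21.611 gf30.0 F [-0.2  0.3 -1.5] tcp [ 0.564 -0.012  0.006]
4 t6.7 w21.856 gf30.0 F [-0.8  0.5 -2.2] tcp [ 0.57  -0.024  0.006]
5 t7.1 w21.775 gf30.0 F [ 0.3 -0.4 -1.4] tcp [ 0.578 -0.034  0.006]
6 t7.5 w21.545 gf30.0 F [-0.6  0.2 -2.8] tcp [ 0.588 -0.043  0.006]
7 t7.9 w21.996 gf30.0 F [ 0.5 -1.2 -2. ] tcp [ 0.599 -0.051  0.006]
8 t8.3 w21.714 gf30.0 F [ 0.6 -0.3 -1. ] tcp [ 0.611 -0.056  0.006]
[-10.8  42.   89.2   0.   48.9   6.4]
```

View pics/b1.png

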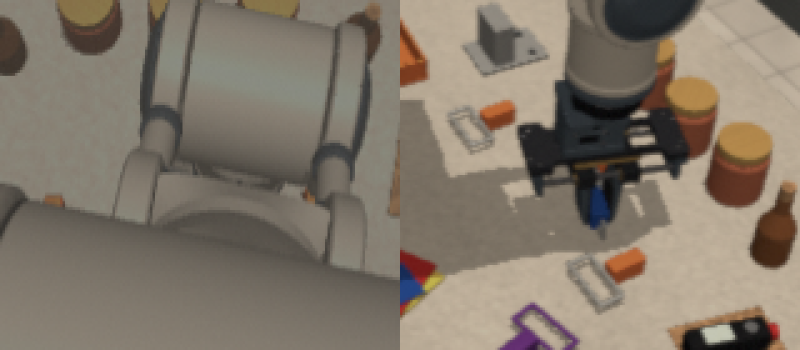

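The side view shows the hook turned and held at about (600,205), but the gripper hides the loop. I'll lift in small steps and watch the force.

```bash
python3 - <<'E'
from h import *
p=np.array(ctrl.current_tool_pos()); 
for dz in (.004,.008,.013,.02,.03):
    c=ctrl.move_l(p+[0,0,dz],vel=.03,contact_N=6); stat(dz)
    if c: print("contact"); break
else:
    ctrl.move_l(p+[0,0,.15],vel=.15); ctrl.goto((.40,-.20,.2),ctrl.current_eef_rot()); stat()
    f=cv2.hconcat([cv2.resize(ctrl.read_camera("top")[120:220,230:400],(400,235),interpolation=3),cv2.resize(ctrl.read_camera("side")[100:280,230:440],(400,235))]); cv2.imwrite("pics/b2.png",f)
E
```

```text
0.004 t8.7 w21.649 gf30.0 F [-0.3 -0.2 -0.8] tcp [ 0.611 -0.056  0.01 ]
0.008 t9.0 w21.856 gf3.0 F [ 0.2  0.1 -1.4] tcp [ 0.611 -0.056  0.014]
0.013 t9.3 w21.894 gf30.0 F [ 0.8 -0.1 -1.5] tcp [ 0.611 -0.056  0.019]
0.02 t9.7 w21.628 gf30.0 F [ 0.1 -0.7 -1. ] tcp [ 0.611 -0.056  0.026]
0.03 t10.2 w21.997 gf30.0 F [ 0.6 -0.  -2. ] tcp [ 0.611 -0.056  0.036]
 t12.1 w21.462 gf30.0 F [-0.1 -0.1 -1.6] tcp [ 0.401 -0.2    0.2  ]
```

View pics/b2.png

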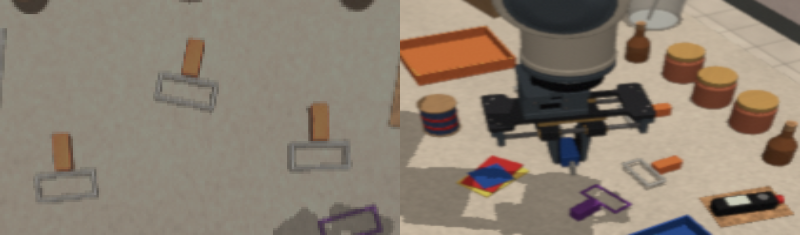

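Hook freed: the loops are all empty and the hook hangs in the gripper. The grip slackened briefly, but the hook was still held. I'll lay it in the blue tray next.

```bash
python3 - <<'E'
from h import *
R=rotz(-73)@np.array(ctrl.current_eef_rot())
ctrl.goto((.445,-.353,.12),R)
print(ctrl.move_l((.445,-.353,.0105),vel=.08,contact_N=6)); stat("placed")
ctrl.command_gripper(.5); stat()
ctrl.move_l((.445,-.353,.15)); ctrl.goto((.25,.5,.25),down(45)); stat()
im=ctrl.read_camera("top"); cv2.imwrite("pics/t3.png",im)
cv2.imwrite("pics/b3.png",cv2.hconcat([cv2.resize(im[180:265,400:480],(400,425),interpolation=3),cv2.resize(ctrl.read_camera("side")[260:360,310:430],(400,425))]))
for c in blobs(im,*ORA,(240,130,380,190)): print(*rect("top",c,.028))
E
```

```text
False
placed t14.8 w21.659 gf30.0 F [-0.4 -0.2 -1.4] tcp [ 0.445 -0.353  0.011]
 t15.4 w45.385 gf0.0 F [ 0.6 -0.5  0.3] tcp [ 0.445 -0.353  0.011]
 t19.5 w45.538 gf0.0 F [0.8 0.2 0.6] tcp [0.251 0.5   0.25 ]
[0.5612 0.1529] 0.8 [33. 16.]
[ 0.5913 -0.1473] 3.5 [40. 18.]
[0.669  0.0014] -11.2 [43. 19.]
```

View pics/b3.png

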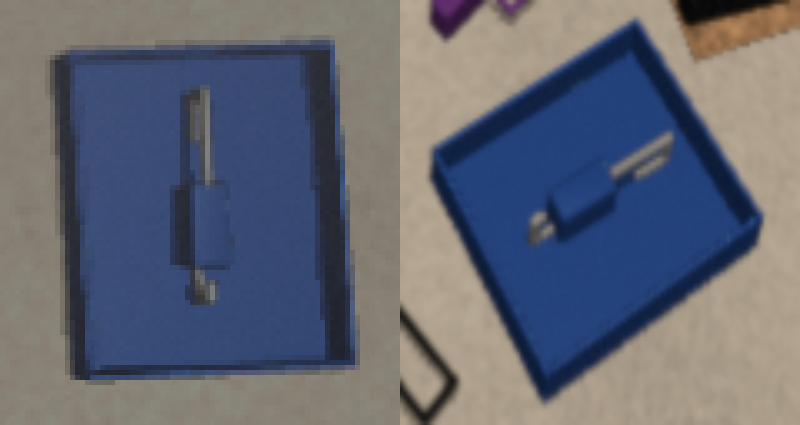

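The hook lies flat in the blue tray. Shackle L has since been knocked to about (0.561, 0.153), so I'll do M and R first and re-measure L.

```bash
cat >> h.py <<'E'
TS=np.array([.4585,.3385])
def shackle(pos,head,dst,dhead):
    """pick a grip (3 mm back from its middle), lay it in the orange tray"""
    u=lambda a:np.array([np.cos(np.radians(a)),np.sin(np.radians(a))])
    g=np.array(pos)-.003*u(head); d=TS+np.array(dst)-.003*u(dhead)
    c=[]
    for m,k,R in opts((*g,.006),head+90):
        for m2,k2,R2 in opts((*d,.012),dhead+90):
            if k==k2: c.append((max(m,m2),R,R2))
    m,R,R2=min(c,key=lambda a:a[0]); print("q6 max",m)
    ctrl.command_gripper(.5); ctrl.goto((*g,.13),R); ctrl.move_l((*g,.006),vel=.1,contact_N=12); stat("down")
    ctrl.command_gripper(0); stat("grip"); ctrl.move_l((*g,.15)); stat("up")
    if ctrl.current_grip_width()*91<15: print("LOST"); return
    ctrl.goto((*d,.13),R2); stat("over")
    print(ctrl.move_l((*d,.0115),vel=.08,contact_N=6)); stat("laid")
    ctrl.command_gripper(.34); ctrl.move_l((*d,.14)); ctrl.goto((.25,.5,.25),down(45)); stat("away")
E
python3 - <<'E'
from h import *
shackle((.669,.0014),168.8,(-.026,0),180)
im=ctrl.read_camera("top"); cv2.imwrite("pics/t4.png",im)
for c in blobs(im,*ORA,(240,130,380,200)): print(*rect("top",c,.028))
cv2.imwrite("pics/b4.png",cv2.hconcat([cv2.resize(im[180:262,150:230],(400,410),interpolation=3),cv2.resize(im[140:222,220:300],(400,410),interpolation=3)]))
E
```

```text
q6 max 83.81901572626504
down t23.6 w45.596 gf0.0 F [-0.3  0.2  0.5] tcp [0.672 0.001 0.007]
grip t24.1 w20.018 gf30.0 F [0.1 0.2 3.2] tcp [0.672 0.001 0.006]
up t25.2 w19.698 gf30.0 F [ 0.2  0.  -2.6] tcp [0.671 0.001 0.149]
over t26.8 w19.746 gf30.0 F [-0.1 -0.1 -0.7] tcp [0.436 0.338 0.13 ]
False
laid t28.4 w20.033 gf30.0 F [ 0.1  1.  -1.3] tcp [0.436 0.339 0.012]
away t31.0 w31.055 gf0.0 F [ 0.1  0.2 -0.6] tcp [0.25  0.5   0.249]
[0.5571 0.1528] 0.8 [41. 16.]
[ 0.5913 -0.1473] 3.5 [40. 18.]
```

View pics/b4.png

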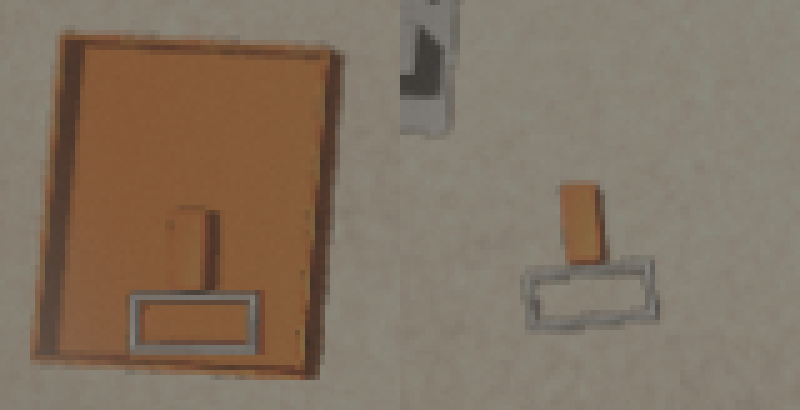

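M lies in the orange tray. L's grip is at crop (582,223) and its loop at (590,296), so its heading is about 185 degrees. I'll check the tray centre before packing the other two tightly.

```bash
sed -i 's/command_gripper(.34)/command_gripper(.29)/' h.py; python3 - <<'E'
from h import *
c=plane("top",[(150+x/4.878-.5+.1,180+y/5-.4) for x,y in [(62,35),(340,52),(318,378),(35,358)]],.034)
print(np.round(c,4).tolist(),c.mean(0))
im=cv2.imread("pics/t4.png")
l=plane("top",[(150+x/5-.4,180+y/5-.4) for x,y in [(130,295),(262,292),(264,352),(130,352)]],.021); print(np.round(l,4).tolist(),l.mean(0))
E
```

```text
[[0.5513, 0.4094], [0.5415, 0.2516], [0.366, 0.2604], [0.376, 0.419]] [0.45870478 0.33509593]
[[0.4098, 0.3729], [0.4117, 0.2998], [0.3792, 0.2981], [0.3789, 0.3721]] [0.39490255 0.3357146 ]
```

```bash
sed -i 's/^TS=.*/TS=np.array([.4587,.336])/; s/d=TS+np.array(dst)/d=TS+rotz(-3)[:2,:2]@np.array(dst)/' h.py; python3 - <<'E'
from h import *
shackle((.5913,-.1473),181.5,(.057,-.0335),177)
im=ctrl.read_camera("top"); cv2.imwrite("pics/t5.png",im)
for c in blobs(im,*ORA,(240,130,380,200)): print(*rect("top",c,.028))
cv2.imwrite("pics/b5.png",cv2.hconcat([cv2.resize(im[180:262,150:230],(400,410),interpolation=3),cv2.resize(im[140:222,220:300],(400,410),interpolation=3)]))
E
```

```text
q6 max 110.99962313270413
down t35.5 w45.008 gf0.0 F [ 0.7  0.2 -0. ] tcp [ 0.595 -0.147  0.007]
grip t36.0 w19.818 gf30.0 F [0.3 1.  4.2] tcp [ 0.594 -0.147  0.006]
up t37.1 w19.840 gf30.0 F [ 0.2 -0.1 -2.3] tcp [ 0.594 -0.147  0.149]
over t38.8 w19.776 gf30.0 F [ 0.4  0.7 -1.6] tcp [0.517 0.299 0.13 ]
True
laid t39.9 w20.193 gf29.9 F [0.8 0.5 3.6] tcp [0.517 0.299 0.026]
away t42.5 w26.251 gf0.0 F [0.9 0.5 0.1] tcp [0.251 0.5   0.249]
[0.5571 0.1528] 0.8 [41. 16.]
```

View pics/b5.png

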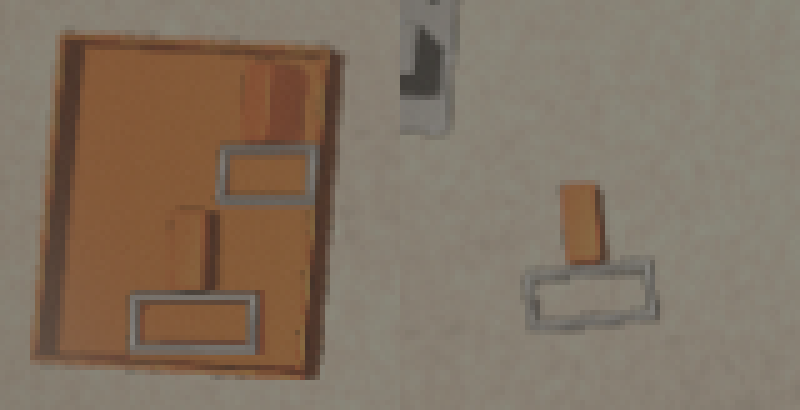

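R is tilted: its loop's right side is caught on the tray wall. The loop looks narrow in the crop, x 217 to 318. I'll grip the loop's outer bar at crop (268,199), pull it a few millimetres inward and let it drop flat.

```bash
python3 - <<'E'
from h import *
b=plane("top",[(150+266/5-.4,180+199/5-.4)],.023)[0]; print(b)
m,k,R=opts((*b,.012),-3)[0]; print(m)
ctrl.command_gripper(.14); ctrl.goto((*b,.12),R)
print(ctrl.move_l((*b,.012),vel=.08,contact_N=6)); stat("down")
ctrl.command_gripper(0); stat("grip")
p=np.array(ctrl.current_tool_pos())
ctrl.move_l(p+[0,0,.008],vel=.05); ctrl.move_l(p+[.0025,.007,.008],vel=.05); print(ctrl.move_l(p+[.0025,.007,.0],vel=.05,contact_N=8)); stat()
ctrl.command_gripper(.14); q=np.array(ctrl.current_tool_pos()); ctrl.move_l(q+[0,0,.12]); ctrl.goto((.25,.5,.25),down(45)); stat("away")
im=ctrl.read_camera("top"); cv2.imwrite("pics/t6.png",im)
cv2.imwrite("pics/b6.png",cv2.hconcat([cv2.resize(im[180:262,150:230],(400,410),interpolation=3),cv2.resize(ctrl.read_camera("side")[115:170,220:300],(400,410),interpolation=3)]))
E
```

```text
[0.46221104 0.29813409]
29.601955859181057
False
down t45.7 w12.523 gf0.0 F [-0.7 -0.3 -0.3] tcp [0.462 0.298 0.012]
grip t46.0 w5.038 gf30.0 F [0.4 0.9 1.9] tcp [0.462 0.298 0.012]
False
 t46.9 w5.157 gf30.0 F [ 0.6  0.7 -0.9] tcp [0.465 0.305 0.012]
away t49.4 w12.682 gf0.0 F [ 0.3 -0.6  0.4] tcp [0.251 0.499 0.249]
```

View pics/b6.png

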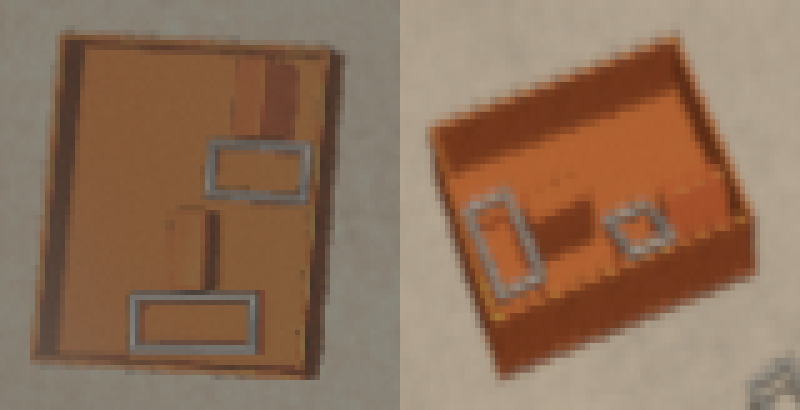

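R is still leaning on the right wall. Since the left half is empty, I'll carry it further inward, well clear of the wall.

```bash
python3 - <<'E'
from h import *
b=np.array([.465,.3045]); p=np.array([*b,.012])
m,k,R=opts(p,-3)[0]
ctrl.command_gripper(.14); ctrl.goto(p+[0,0,.11],R)
print(ctrl.move_l(p,vel=.08,contact_N=6)); ctrl.command_gripper(0); stat("grip")
ctrl.move_l(p+[0,0,.03],vel=.08); ctrl.move_l(p+[.002,.045,.03],vel=.08); print(ctrl.move_l(p+[.002,.045,.0],vel=.05,contact_N=6)); stat()
ctrl.command_gripper(.14); q=np.array(ctrl.current_tool_pos()); ctrl.move_l(q+[0,0,.12]); ctrl.goto((.25,.5,.25),down(45)); stat("away")
im=ctrl.read_camera("top"); cv2.imwrite("pics/t7.png",im)
for c in blobs(im,*ORA,(240,130,380,200)): print(*rect("top",c,.028))
cv2.imwrite("pics/b7.png",cv2.hconcat([cv2.resize(im[180:262,150:230],(400,410),interpolation=3),cv2.resize(ctrl.read_camera("side")[115:170,220:300],(400,410),interpolation=3)]))
E
```

```text
False
grip t52.7 w4.785 gf30.0 F [ 0.2 -0.   0.8] tcp [0.465 0.305 0.012]
True
 t54.4 w4.972 gf32.2 F [ 2.4 -0.6  0.5] tcp [0.468 0.35  0.027]
away t56.7 w12.870 gf0.0 F [-0.1 -0.2  0.6] tcp [0.251 0.499 0.249]
[0.5571 0.1528] 0.8 [41. 16.]
```

View pics/b7.png

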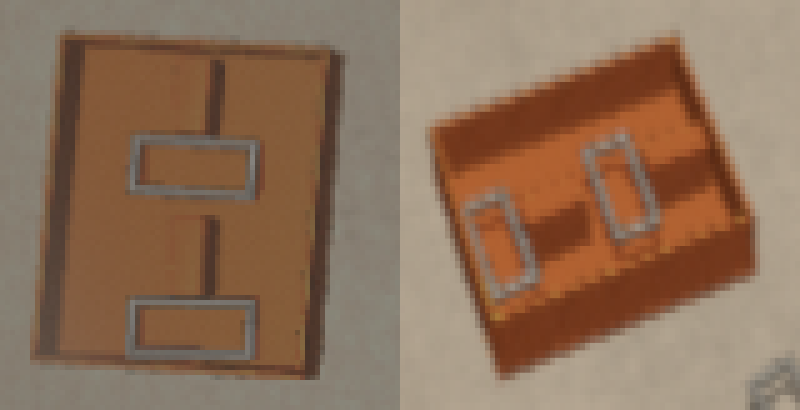

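R now lies flat in the middle and M is against the -x wall. I'll shift R to the +y side, then set L beside it facing the other way, holding it high so the fingers clear R's loop.

```bash
cat >> h.py <<'E'
def lay(pos,head,dst,dhead,zp,zl,op=.29,rough=.45):
    """as shackle(), all in world, with pick and lay TCP heights"""
    u=lambda a:np.array([np.cos(np.radians(a)),np.sin(np.radians(a))])
    g=np.array(pos)-.003*u(head); d=np.array(dst)-.003*u(dhead); c=[]
    for m,k,R in opts((*g,zp),head+90):
        for m2,k2,R2 in opts((*d,zl),dhead+90):
            if k==k2: c.append((max(m,m2),R,R2))
    m,R,R2=min(c,key=lambda a:a[0]); print("q6 max",m)
    ctrl.command_gripper(rough); ctrl.goto((*g,.13),R); print(ctrl.move_l((*g,zp),vel=.1,contact_N=8))
    ctrl.command_gripper(0); stat("grip"); ctrl.move_l((*g,.13)); stat("up")
    if ctrl.current_grip_width()*91<15: print("LOST"); return
    ctrl.goto((*d,.13),R2); print(ctrl.move_l((*d,zl),vel=.08,contact_N=6)); stat("laid")
    ctrl.command_gripper(op); ctrl.move_l((*d,.14)); ctrl.goto((.25,.5,.25),down(45)); stat("away")
tray=lambda v:TS+rotz(-3)[:2,:2]@np.array(v)
E
python3 - <<'E'
from h import *
l=plane("top",[(150+x/5-.4,180+y/5-.4) for x,y in [(135,137),(258,143),(257,197),(130,192)]],.021); c=l.mean(0)
s=l[0]+l[3]-l[1]-l[2]; hd=np.degrees(np.arctan2(s[1],s[0]))+90   # lateral points +y; heading = +90
o=c-.039*np.array([np.cos(np.radians(hd)),np.sin(np.radians(hd))]); rel=rotz(3)[:2,:2]@(o-TS)
print(l.round(4).tolist(),hd,o,rel)
lay(o,hd,tray((min(rel[0],.058)-.001,.032)),177,.0125,.0125,rough=.4)
im=ctrl.read_camera("top"); cv2.imwrite("pics/t8.png",im)
E
python3 - <<'E'
import sys; sys.path.insert(0,'.')
from h import *
im=cv2.imread("pics/t8.png")
for c in blobs(im,*ORA,(240,130,380,200)): print(*rect("top",c,.028))
cv2.imwrite("pics/b8.png",cv2.resize(im[180:262,150:230],(400,410),interpolation=3))
E
```

```text
[[0.4963, 0.3726], [0.493, 0.3039], [0.4634, 0.3037], [0.4661, 0.3745]] 177.49979930829687 [0.51865799 0.33697679] [0.05982469 0.00411341]
q6 max 60.15621111355087
False
grip t60.4 w19.618 gf30.0 F [-1.   0.9  6.9] tcp [0.522 0.337 0.013]
up t61.3 w19.814 gf30.0 F [-0.1  0.6 -1.5] tcp [0.521 0.337 0.129]
True
laid t63.0 w19.946 gf30.0 F [-0.5  0.1  7.9] tcp [0.52  0.365 0.013]
away t65.6 w26.335 gf0.0 F [ 1.3  0.5 -0.4] tcp [0.251 0.5   0.249]
[0.5571 0.1528] 0.8 [41. 16.]
```

View pics/b8.png

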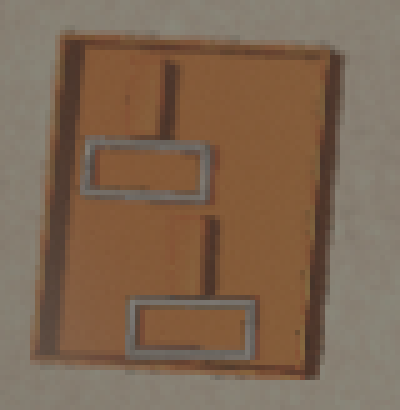

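R is in place on the left, so L goes to the right with its heading reversed.

```bash
python3 - <<'E'
from h import *
l=plane("top",[(220+x/5-.4,140+y/5-.4) for x,y in [(127,268),(255,258),(258,318),(128,328)]],.017); c=l.mean(0)
s=l[0]+l[3]-l[1]-l[2]; hd=np.degrees(np.arctan2(s[1],s[0]))+90
o=c-.039*np.array([np.cos(np.radians(hd)),np.sin(np.radians(hd))]); print(hd,o)
lay((o+[.5571,.1528])/2,hd,tray((.022,-.029)),-3,.017,.0225,op=.29,rough=.5)
im=ctrl.read_camera("top"); cv2.imwrite("pics/t9.png",im)
for col,box,z in [(RED,(400,130,440,180),.02)]:
    for c in blobs(im,*col,box,2): print(*rect("top",c,z))
cv2.imwrite("pics/b9.png",cv2.hconcat([cv2.resize(im[180:262,150:230],(400,410),interpolation=3),cv2.resize(im[128:188,388:446],(400,410),interpolation=3)]))
E
```

```text
184.33173316378154 [0.55947067 0.15152458]
q6 max 94.97632541652956
False
grip t69.7 w20.044 gf30.0 F [-0.1  0.7  3.5] tcp [0.561 0.152 0.017]
up t70.6 w19.556 gf30.0 F [-1.3 -0.4 -2.2] tcp [0.561 0.152 0.129]
True
laid t74.0 w19.595 gf29.9 F [0.2 4.1 2.8] tcp [0.476 0.306 0.036]
away t76.4 w26.296 gf0.0 F [ 0.6 -0.5 -0.2] tcp [0.25  0.5   0.249]
```

View pics/b9.png

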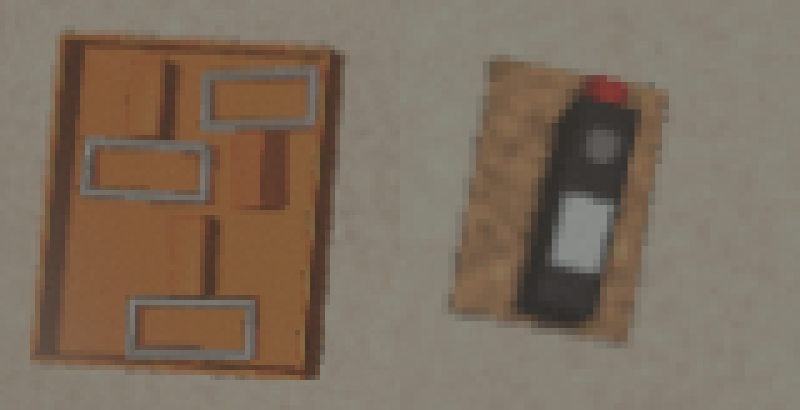

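L landed with its loop's right bar propped on the tray's right wall. I had taken the outer face for the rim, so the tray is a few mm further to +y than I thought. The tally, in the right half of the picture, is unmoved on its mat. I'll put one finger into L's loop opening at crop (245,100), keep the other outside the tray, and push L toward +y so it drops flat.

```bash
python3 - <<'E'
from h import *
f=plane("top",[(150+245/5-.4,180+99/5-.4)],.02)[0]; print(f)
w=.045; c=f+np.array([w/2+.00675,0])
m,k,R=opts((*c,.012),0)[0]; print(m)
ctrl.command_gripper(w/.091); ctrl.goto((*c,.12),R)
hit=ctrl.move_l((*c,.011),vel=.06,contact_N=5); stat(hit)
if ctrl.current_tool_pos()[2]<.014:
    p=np.array(ctrl.current_tool_pos())
    for dy in (.006,.012,.019): ctrl.move_l(p+[0,dy,0],vel=.03,contact_N=15); stat(dy)
q=np.array(ctrl.current_tool_pos()); ctrl.move_l(q+[0,0,.12]); ctrl.goto((.25,.5,.25),down(45)); stat()
im=ctrl.read_camera("top"); cv2.imwrite("pics/t10.png",im); cv2.imwrite("pics/s10.png",ctrl.read_camera("side"))
# steel loops inside tray: low saturation blobs
cr=im[185:258,160:216]; hs=cv2.cvtColor(cr,cv2.COLOR_BGR2HSV); m=((hs[...,1]<75)&(hs[...,2]>70)).astype(np.uint8)*255
cs,_=cv2.findContours(m,cv2.RETR_EXTERNAL,cv2.CHAIN_APPROX_NONE)
for c in cs:
    if len(c)>20: print(cv2.boundingRect(c),*rect("top",c+[160,185],.021))
E
```

```text
[0.51729245 0.31209775]
24.294224823824933
False t80.3 w44.691 gf0.0 F [ 0.3  0.  -0.4] tcp [0.547 0.312 0.011]
0.006 t80.7 w44.879 gf0.0 F [-0.9 -0.1  0. ] tcp [0.547 0.318 0.011]
0.012 t81.0 w44.834 gf0.0 F [-0.1  1.  -0.4] tcp [0.547 0.324 0.011]
0.019 t81.4 w45.284 gf0.0 F [ 0.  -0.1 -1.3] tcp [0.547 0.331 0.011]
 t83.7 w44.922 gf0.0 F [ 0.3 -0.4  0.1] tcp [0.251 0.5   0.249]
(15, 54, 26, 13) [0.3926 0.3395] -89.8 [70. 33.]
(0, 48, 56, 25) [0.3916 0.3397] -89.1 [152.  65.]
(7, 6, 43, 29) [0.4963 0.3412] -78.3 [126.  68.]
(0, 0, 56, 13) [0.5438 0.3439] -87.8 [154.  33.]
```

```bash
python3 - <<'E'
from h import *
im=cv2.imread("pics/t10.png"); cr=im[185:258,160:216]
hs=cv2.cvtColor(cr,cv2.COLOR_BGR2HSV)
for th in (60,75,90):
    m=((hs[...,1]<th)&(hs[...,2]>60)).astype(np.uint8)*255
    cs,h=cv2.findContours(m,cv2.RETR_CCOMP,cv2.CHAIN_APPROX_NONE)
    for c,k in zip(cs,h[0]):
        if len(c)>20: print(th,"hole" if k[3]>=0 else "outer",cv2.boundingRect(c),*rect("top",c+[160,185],.021))
m=(hs[...,1]<75)&(hs[...,2]>60)
for r in m[:36]: print("".join(".#"[int(v)] for v in r))
E
```

```text
60 outer (15, 54, 26, 13) [0.3926 0.3394] -89.8 [69. 33.]
60 hole (16, 55, 24, 11) [0.3926 0.3395] -89.8 [64. 27.]
60 outer (0, 52, 56, 21) [0.3862 0.3396] -89.1 [152.  54.]
60 outer (7, 6, 43, 29) [0.4961 0.3411] -77.2 [127.  67.]
60 hole (8, 23, 24, 12) [0.4783 0.364 ] -86.5 [65. 28.]
60 hole (25, 7, 24, 14) [0.519  0.3183] -78.8 [66. 28.]
60 outer (0, 0, 56, 11) [0.5466 0.344 ] -87.8 [154.  28.]
75 outer (15, 54, 26, 13) [0.3926 0.3395] -89.8 [70. 33.]
75 hole (16, 55, 24, 11) [0.3926 0.3395] -89.8 [64. 27.]
75 outer (0, 48, 56, 25) [0.3916 0.3397] -89.1 [152.  65.]
75 outer (7, 6, 43, 29) [0.4963 0.3412] -78.3 [126.  68.]
75 hole (8, 24, 24, 11) [0.4771 0.364 ] -90.0 [65. 27.]
75 hole (25, 7, 24, 14) [0.5188 0.3183] -77.6 [66. 28.]
75 outer (0, 0, 56, 13) [0.5438 0.3439] -87.8 [154.  33.]
90 outer (15, 54, 26, 13) [0.3926 0.3395] -89.8 [70. 33.]
90 hole (16, 55, 24, 11) [0.3926 0.3394] -89.8 [64. 27.]
90 outer (0, 44, 2, 22) [0.4073 0.415 ] 1.7 [57.  3.]
90 outer (0, 42, 56, 31) [0.3997 0.3399] -89.0 [152.  81.]
90 outer (7, 6, 43, 30) [0.4966 0.3413] -78.3 [126.  69.]
90 hole (8
[... 1511 characters left out ...]
................
.......##########################.......................
.......###.....................##.......................
.......##......................##.......................
.......##......................##.......................
.......##......................##.......................
.......##......................##.......................
.......##......................##.......................
.......##......................##.......................
.......##......................##.......................
.......##......##################.......................
.......#########################........................
........................................................
```

All three loops in the orange tray now measure 65 x 27 mm inside, so all lie flat. Now the tally.

```bash
python3 - <<'E'
from h import *
print("vial2",plane("top",[(383,108),(385,118)],.08),"vial1",plane("top",[(241,114)],.08))
h=-15.5; u=np.array([np.cos(np.radians(h)),np.sin(np.radians(h))]); T=np.array([.630,-.2806]); g=T-.006*u
s=-3.; us=np.array([np.cos(np.radians(s)),np.sin(np.radians(s))])
tip=np.array([.634,.267]); zp=.034
end=tip-.062*us; st=end-.03*us; c=[]
for m,k,R in opts((*g,.007),h+90):
    for m2,k2,R2 in opts((*st,zp),s+90):
        if k==k2: c.append((max(m,m2),R,R2))
m,R,R2=min(c,key=lambda a:a[0]); print("q6",m)
ctrl.command_gripper(.6); ctrl.goto((*g,.15),R); print(ctrl.move_l((*g,.007),vel=.1,contact_N=8)); stat("down")
ctrl.command_gripper(0); stat("grip"); ctrl.move_l((*g,.25),vel=.2)
ctrl.goto((*st,.25),R2); ctrl.move_l((*st,zp),vel=.12); stat("at stop")
cv2.imwrite("pics/s11.png",ctrl.read_camera("side")[90:200,250:390])
np.savez("tal.npz",g=g,R=R,R2=R2,st=st,us=us,end=end)
E
```

```text
vial2 [[ 0.75519126 -0.18946702]
 [ 0.72768788 -0.19410285]] vial1 [[0.73840898 0.18745059]]
q6 103.58318009541578
False
down t88.8 w54.471 gf0.0 F [ 0.6  0.7 -0.5] tcp [ 0.625 -0.279  0.008]
grip t89.4 w27.948 gf30.0 F [-0.5  0.   3.4] tcp [ 0.624 -0.279  0.007]
at stop t94.7 w27.673 gf30.0 F [-6.7 -7.  29.5] tcp [0.543 0.272 0.036]
```

The reading of 29.5 N upward means the fingertips and tally are pressing on the orange tray's rim. I'll raise and look.

```bash
python3 - <<'E'
from h import *
p=np.array(ctrl.current_tool_pos()); p[2]=.041; ctrl.move_l(p,vel=.05); stat()
a=ctrl.read_camera("side")[80:190,240:390]; b=ctrl.read_camera("top")[110:250,150:270]
cv2.imwrite("pics/b12.png",cv2.hconcat([cv2.resize(a,(500,367),interpolation=3),cv2.resize(b,(300,367),interpolation=3)]))
E
```

```text
t95.0 w27.721 gf30.0 F [-0.6  0.1 -1.7] tcp [0.543 0.272 0.041]
```

View pics/b12.png

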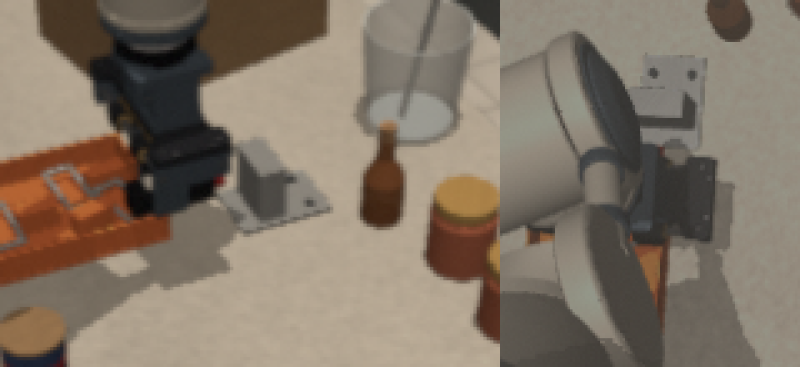

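Contact is gone. The tally is held with the red button (side crop 222,182) facing the stop plate. I'll check the button height by ray, then push.

```bash
python3 - <<'E'
from h import *
o,d=ray("side",[(240+222*.3-.35,80+182*.2997-.35)])
for y in(.26,.27): print(o+d[0]*((y-o[1])/d[0][1]))
z=np.load("tal.npz"); us=z["us"]; p=np.array(ctrl.current_tool_pos()); d3=np.array([*us,0])
hit=ctrl.move_l(p+d3*.018,vel=.04,contact_N=3); stat(f"near {hit}")
if not hit: hit=ctrl.move_l(p+d3*.05,vel=.012,contact_N=10); stat(f"push {hit}")
print("advance",(np.array(ctrl.current_tool_pos())-p)@d3); ctrl.sleep(.2); stat()
E
```

```text
[0.60346033 0.26       0.05372967]
[0.60834211 0.27       0.04524546]
near False t95.7 w27.825 gf30.0 F [-0.2 -0.  -1.2] tcp [0.561 0.271 0.041]
push True t97.3 w27.953 gf30.0 F [-4.7  0.8  1.7] tcp [0.577 0.27  0.04 ]
advance 0.034632000933876216
 t97.5 w28.048 gf30.0 F [-4.9  1.1  2.9] tcp [0.577 0.27  0.04 ]
```

```bash
python3 - <<'E'
from h import *
z=np.load("tal.npz"); d3=np.array([*z["us"],0]); p=np.array(ctrl.current_tool_pos())
for a in (.001,.002,.003,.004):
    ctrl.move_l(p+d3*a,vel=.01,contact_N=15); F=np.mean([ctrl.current_contact_force() for _ in range(5)],0); stat(a)
    if F[0]<-10: break
ctrl.sleep(.3); stat("hold")
ctrl.move_l(p-d3*.035,vel=.05); stat("back")
E
```

```text
0.001 t97.7 w27.278 gf30.0 F [-5.2  0.3  1. ] tcp [0.578 0.269 0.04 ]
0.002 t98.0 w27.471 gf30.0 F [-8.3  1.8  4.1] tcp [0.578 0.269 0.04 ]
0.003 t98.2 w27.975 gf30.0 F [-13.2   1.8   5.6] tcp [0.578 0.269 0.04 ]
hold t98.5 w27.945 gf30.0 F [-13.8   0.8   5.3] tcp [0.578 0.269 0.04 ]
back t99.4 w27.480 gf30.0 F [ 0.2 -0.7 -1.3] tcp [0.542 0.271 0.04 ]
```

The force rose to 13 N with the button bottomed, so it clicked. Now the tally goes back to the mat.

```bash
python3 - <<'E'
from h import *
z=np.load("tal.npz"); h=-12.; R=rotz(h+15.5)@z["R"]; u=np.array([np.cos(np.radians(h)),np.sin(np.radians(h))])
g=np.array([.637,-.2802])-.006*u
p=np.array(ctrl.current_tool_pos()); ctrl.move_l((p[0],p[1],.25),vel=.2)
ctrl.goto((*g,.25),R); ctrl.move_l((*g,.03),vel=.15); print(ctrl.move_l((*g,.0055),vel=.03,contact_N=4)); stat("laid")
ctrl.command_gripper(.6); stat(); ctrl.move_l((*g,.2)); ctrl.goto((.25,.5,.25),down(45)); stat("away")
im=ctrl.read_camera("top"); cv2.imwrite("pics/t13.png",im); sd=ctrl.read_camera("side"); cv2.imwrite("pics/s13.png",sd)
a=im[128:188,388:446]; hs=cv2.cvtColor(a,cv2.COLOR_BGR2HSV)
dk=cv2.inRange(hs,(0,0,0),(180,255,70)); rd=cv2.inRange(hs,(0,130,80),(5,255,255))|cv2.inRange(hs,(172,130,80),(180,255,255))
for n,m,zz in(("dark",dk,.033),("red",rd,.02)):
    m=cv2.morphologyEx(m,cv2.MORPH_CLOSE,np.ones((9,9)) if n=="dark" else np.ones((1,1)))
    for c in cv2.findContours(m,0,1)[0]:
        if cv2.contourArea(c)>2: print(n,*rect("top",c+[388,128],zz))
b=cv2.imread("pics/t9.png")   # changes since the first tray pictures
df=cv2.absdiff(im,cv2.imread("pics/top0.png")).max(2)
for c in cv2.findContours(cv2.morphologyEx((df>45).astype(np.uint8),cv2.MORPH_CLOSE,np.ones((5,5))),0,1)[0]:
    if cv2.contourArea(c)>15: print("chg",cv2.boundingRect(c))
E
```

```text
True
laid t105.0 w27.950 gf30.0 F [-0.5  0.4  4.6] tcp [ 0.631 -0.279  0.006]
 t105.6 w54.326 gf0.0 F [ 0.7 -0.5 -0.7] tcp [ 0.63  -0.279  0.005]
away t110.1 w54.576 gf0.0 F [-0.3 -0.4 -0.1] tcp [0.251 0.5   0.25 ]
dark [ 0.6352 -0.2754] -12.7 [93. 32.]
red [ 0.6892 -0.2917] 76.1 [14.  8.]
chg (19, 392, 16, 8)
chg (302, 387, 17, 13)
chg (0, 279, 92, 114)
chg (176, 224, 24, 28)
chg (435, 217, 8, 24)
chg (200, 205, 5, 15)
chg (437, 198, 5, 18)
chg (182, 193, 9, 15)
chg (298, 174, 10, 24)
chg (258, 167, 8, 17)
chg (361, 164, 9, 16)
chg (405, 137, 18, 34)
chg (307, 137, 10, 16)
```

```bash
python3 - <<'E'
from h import *
im=cv2.imread("pics/t13.png"); hs=cv2.cvtColor(im[185:258,160:216],cv2.COLOR_BGR2HSV)
m=((hs[...,1]<60)&(hs[...,2]>60)).astype(np.uint8)*255
cs,h=cv2.findContours(m,cv2.RETR_CCOMP,cv2.CHAIN_APPROX_NONE); n=0
for c,k in zip(cs,h[0]):
    if len(c)>20 and k[3]>=0: r=rect("top",c+[160,185],.021); print(*r); n+=abs(r[2][0]-65)<4
if n==3: print(ctrl.sign_off())
E
```

```text
[0.3926 0.3395] -89.8 [64. 27.]
[0.4783 0.364 ] -86.7 [65. 28.]
[0.519  0.3183] -78.7 [67. 28.]
the job is handed in; nothing more can be done
None
```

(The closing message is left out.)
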